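# Load the overlocker's thread stand in threading order

### The job

The four thread packages on the wooden rack stand in threading order; move them one at a time straight onto the pins of the grey steel thread stand in the same left-to-right order, so that the package now on the rack's leftmost pin ends on the stand's leftmost pin, the next beside it, and so on. Never set one down on the worktop or topple it; each must end upright, right down on its pin, and the timer, scissors and tape measure must stay where they are.

Things in the scene. Friction and masses are not known exactly. Their poses are not given: they have to be found in the camera images.
- thread_rack: Fixed light-wood board 84x250 mm with four wooden pins, 7 mm thick, 42 mm tall, on which the packages start in any order, within 4 mm of their pins. Origin: centre of underside; x away from the robot, y along the row, +y the robot's left (yaw within 0.25). Pins left to right at y = +90, +30, -30, -90 mm, x = 0. Board top, where packages stand: 20 mm up. Stands left or right of the stand, side by side.
- thread_stand: Fixed grey steel base 94x254 mm; four black discs 48 mm across, tops 15 mm up (packages rest there), each with a grey centring cone (20 mm across, 22 high) and a 7 mm steel pin, tip 48 mm above the disc. Origin: centre of underside; x away from robot, y along the row, +y left (yaw within 0.25). Pins left to right at y = +90, +30, -30, -90 mm, x = 0. Empty mast socket 26 mm high at x = +36, y = 0.
- tall_cone: Tall slim cone of undyed thread on a white core, 90 mm tall, 44 mm across at the foot, 25 mm at the top. Bore 35 mm wide at the foot. Grip it 60 mm above its foot, where it is 31 mm across. Origin: centre of its underside; z up its axis; it is round, so its yaw does not matter. 60 g, more or less.
- squat_cone: Short wide cone of undyed thread on a white core, 58 mm tall, 48 mm across at the foot, 34 mm at the top. Bore 35 mm wide at the foot. Grip it 38 mm above its foot, where it is 39 mm across. Origin: centre of its underside; z up its axis; it is round, so its yaw does not matter. 60 g, more or less.
- flanged_spool: Straight spool with a white flange at each end, 66 mm tall, flanges 41 mm across and 4 mm thick, the undyed thread between them 36 mm across. Bore 27 mm. Grip the thread 42 mm above its foot. Origin: centre of its underside; z up its axis; it is round, so its yaw does not matter. 60 g, more or less.
- straight_tube: Straight cardboard tube 78 mm tall and 28 mm across, wound with undyed thread 34 mm across from 6 to 62 mm of its height, so that bare tube shows at the top. Bore 25 mm. Grip the thread 45 mm above its foot. Origin: centre of its underside; z up its axis; it is round, so its yaw does not matter. 60 g, more or less.
- wash_timer: Bystander behind the racks, loose, to be left alone: red wind-up timer, 60x67x62 mm. Origin: centre of its underside.
- fabric_scissors: Bystander behind the racks, loose, to be left alone: fabric scissors with blue handles lying flat, 87x199x9 mm. Origin: centre of its underside.
- tape_measure: Bystander behind the racks, loose, to be left alone: yellow pocket tape measure, 64x56x53 mm. Origin: centre of its underside.

How it is judged (in metres and radians):
At the end, for the whole second after the job is handed in: Each stand pin carries one package: foot on the disc (within 4 mm), axis within 10 mm of the pin, upright within 0.12 rad, at rest, order as on the rack (no package is set on a stand pin while the same rack pin, counted from the left, is still occupied); bystanders within 30 mm of their places (((x of tall_cone in the frame of thread_stand between -0.01 and 0.01 m and y of tall_cone in the frame of thread_stand between 0.08 and 0.1 m and z of tall_cone in the frame of thread_stand between 0.011 and 0.019 m and angle between tall_cone's own z axis and vertical below 0.12 rad) or (x of squat_cone in the frame of thread_stand between -0.01 and 0.01 m and y of squat_cone in the frame of thread_stand between 0.08 and 0.1 m and z of squat_cone in the frame of thread_stand between 0.011 and 0.019 m and angle between squat_cone's own z axis and vertical below 0.12 rad) or (x of flanged_spool in the frame of thread_stand between -0.01 and 0.01 m and y of flanged_spool in the frame of thread_stand between 0.08 and 0.1 m and z of flanged_spool in the frame of thread_stand between 0.011 and 0.019 m and angle between flanged_spool's own z axis and vertical below 0.12 rad) or (x of straight_tube in the frame of thread_stand between -0.01 and 0.01 m and y of straight_tube in the frame of thread_stand between 0.08 and 0.1 m and z of straight_tube in the frame of thread_stand between 0.011 and 0.019 m and angle between straight_tube's own z axis and vertical below 0.12 rad)) and ((x of tall_cone in the frame of thread_stand between -0.01 and 0.01 m and y of tall_cone in the frame of thread_stand between 0.02 and 0.04 m and z of tall_cone in the frame of thread_stand between 0.011 and 0.019 m and angle between tall_cone's own z axis and vertical below 0.12 rad) or (x of squat_cone in the frame of thread_stand between -0.01 and 0.01 m and y of squat_cone in the frame of thread_stand between 0.02 and 0.04 m and z of squat_cone in the frame of thread_stand between 0.011 and 0.019 m and angle between squat_cone's own z axis and vertical below 0.12 rad) or (x of flanged_spool in the frame of thread_stand between -0.01 and 0.01 m and y of flanged_spool in the frame of thread_stand between 0.02 and 0.04 m and z of flanged_spool in the frame of thread_stand between 0.011 and 0.019 m and angle between flanged_spool's own z axis and vertical below 0.12 rad) or (x of straight_tube in the frame of thread_stand between -0.01 and 0.01 m and y of straight_tube in the frame of thread_stand between 0.02 and 0.04 m and z of straight_tube in the frame of thread_stand between 0.011 and 0.019 m and angle between straight_tube's own z axis and vertical below 0.12 rad)) and ((x of tall_cone in the frame of thread_stand between -0.01 and 0.01 m and y of tall_cone in the frame of thread_stand between -0.04 and -0.02 m and z of tall_cone in the frame of thread_stand between 0.011 and 0.019 m and angle between tall_cone's own z axis and vertical below 0.12 rad) or (x of squat_cone in the frame of thread_stand between -0.01 and 0.01 m and y of squat_cone in the frame of thread_stand between -0.04 and -0.02 m and z of squat_cone in the frame of thread_stand between 0.011 and 0.019 m and angle between squat_cone's own z axis and vertical below 0.12 rad) or (x of flanged_spool in the frame of thread_stand between -0.01 and 0.01 m and y of flanged_spool in the frame of thread_stand between -0.04 and -0.02 m and z of flanged_spool in the frame of thread_stand between 0.011 and 0.019 m and angle between flanged_spool's own z axis and vertical below 0.12 rad) or (x of straight_tube in the frame of thread_stand between -0.01 and 0.01 m and y of straight_tube in the frame of thread_stand between -0.04 and -0.02 m and z of straight_tube in the frame of thread_stand between 0.011 and 0.019 m and angle between straight_tube's own z axis and vertical below 0.12 rad)) and ((x of tall_cone in the frame of thread_stand between -0.01 and 0.01 m and y of tall_cone in the frame of thread_stand between -0.1 and -0.08 m and z of tall_cone in the frame of thread_stand between 0.011 and 0.019 m and angle between tall_cone's own z axis and vertical below 0.12 rad) or (x of squat_cone in the frame of thread_stand between -0.01 and 0.01 m and y of squat_cone in the frame of thread_stand between -0.1 and -0.08 m and z of squat_cone in the frame of thread_stand between 0.011 and 0.019 m and angle between squat_cone's own z axis and vertical below 0.12 rad) or (x of flanged_spool in the frame of thread_stand between -0.01 and 0.01 m and y of flanged_spool in the frame of thread_stand between -0.1 and -0.08 m and z of flanged_spool in the frame of thread_stand between 0.011 and 0.019 m and angle between flanged_spool's own z axis and vertical below 0.12 rad) or (x of straight_tube in the frame of thread_stand between -0.01 and 0.01 m and y of straight_tube in the frame of thread_stand between -0.1 and -0.08 m and z of straight_tube in the frame of thread_stand between 0.011 and 0.019 m and angle between straight_tube's own z axis and vertical below 0.12 rad)) and linear speed of each of tall_cone, squat_cone, flanged_spool, straight_tube below 0.02 m/s and angular speed of each of tall_cone, squat_cone, flanged_spool, straight_tube below 0.2 rad/s); the robot touches nothing.
It fails at once if a package is set on a pin of the stand while the same pin of the wooden rack, counted from the left, still holds one (so it came from another place in the row) ((((x of tall_cone in the frame of thread_stand between -0.012 and 0.012 m and y of tall_cone in the frame of thread_stand between 0.078 and 0.102 m and z of tall_cone in the frame of thread_stand between 0.01 and 0.022 m) or (x of squat_cone in the frame of thread_stand between -0.012 and 0.012 m and y of squat_cone in the frame of thread_stand between 0.078 and 0.102 m and z of squat_cone in the frame of thread_stand between 0.01 and 0.022 m) or (x of flanged_spool in the frame of thread_stand between -0.012 and 0.012 m and y of flanged_spool in the frame of thread_stand between 0.078 and 0.102 m and z of flanged_spool in the frame of thread_stand between 0.01 and 0.022 m) or (x of straight_tube in the frame of thread_stand between -0.012 and 0.012 m and y of straight_tube in the frame of thread_stand between 0.078 and 0.102 m and z of straight_tube in the frame of thread_stand between 0.01 and 0.022 m)) and ((x of tall_cone in the frame of thread_rack between -0.025 and 0.025 m and y of tall_cone in the frame of thread_rack between 0.065 and 0.115 m and z of tall_cone in the frame of thread_rack between 0.01 and 0.035 m) or (x of squat_cone in the frame of thread_rack between -0.025 and 0.025 m and y of squat_cone in the frame of thread_rack between 0.065 and 0.115 m and z of squat_cone in the frame of thread_rack between 0.01 and 0.035 m) or (x of flanged_spool in the frame of thread_rack between -0.025 and 0.025 m and y of flanged_spool in the frame of thread_rack between 0.065 and 0.115 m and z of flanged_spool in the frame of thread_rack between 0.01 and 0.035 m) or (x of straight_tube in the frame of thread_rack between -0.025 and 0.025 m and y of straight_tube in the frame of thread_rack between 0.065 and 0.115 m and z of straight_tube in the frame of thread_rack between 0.01 and 0.035 m))) or (((x of tall_cone in the frame of thread_stand between -0.012 and 0.012 m and y of tall_cone in the frame of thread_stand between 0.018 and 0.042 m and z of tall_cone in the frame of thread_stand between 0.01 and 0.022 m) or (x of squat_cone in the frame of thread_stand between -0.012 and 0.012 m and y of squat_cone in the frame of thread_stand between 0.018 and 0.042 m and z of squat_cone in the frame of thread_stand between 0.01 and 0.022 m) or (x of flanged_spool in the frame of thread_stand between -0.012 and 0.012 m and y of flanged_spool in the frame of thread_stand between 0.018 and 0.042 m and z of flanged_spool in the frame of thread_stand between 0.01 and 0.022 m) or (x of straight_tube in the frame of thread_stand between -0.012 and 0.012 m and y of straight_tube in the frame of thread_stand between 0.018 and 0.042 m and z of straight_tube in the frame of thread_stand between 0.01 and 0.022 m)) and ((x of tall_cone in the frame of thread_rack between -0.025 and 0.025 m and y of tall_cone in the frame of thread_rack between 0.005 and 0.055 m and z of tall_cone in the frame of thread_rack between 0.01 and 0.035 m) or (x of squat_cone in the frame of thread_rack between -0.025 and 0.025 m and y of squat_cone in the frame of thread_rack between 0.005 and 0.055 m and z of squat_cone in the frame of thread_rack between 0.01 and 0.035 m) or (x of flanged_spool in the frame of thread_rack between -0.025 and 0.025 m and y of flanged_spool in the frame of thread_rack between 0.005 and 0.055 m and z of flanged_spool in the frame of thread_rack between 0.01 and 0.035 m) or (x of straight_tube in the frame of thread_rack between -0.025 and 0.025 m and y of straight_tube in the frame of thread_rack between 0.005 and 0.055 m and z of straight_tube in the frame of thread_rack between 0.01 and 0.035 m))) or (((x of tall_cone in the frame of thread_stand between -0.012 and 0.012 m and y of tall_cone in the frame of thread_stand between -0.042 and -0.018 m and z of tall_cone in the frame of thread_stand between 0.01 and 0.022 m) or (x of squat_cone in the frame of thread_stand between -0.012 and 0.012 m and y of squat_cone in the frame of thread_stand between -0.042 and -0.018 m and z of squat_cone in the frame of thread_stand between 0.01 and 0.022 m) or (x of flanged_spool in the frame of thread_stand between -0.012 and 0.012 m and y of flanged_spool in the frame of thread_stand between -0.042 and -0.018 m and z of flanged_spool in the frame of thread_stand between 0.01 and 0.022 m) or (x of straight_tube in the frame of thread_stand between -0.012 and 0.012 m and y of straight_tube in the frame of thread_stand between -0.042 and -0.018 m and z of straight_tube in the frame of thread_stand between 0.01 and 0.022 m)) and ((x of tall_cone in the frame of thread_rack between -0.025 and 0.025 m and y of tall_cone in the frame of thread_rack between -0.055 and -0.005 m and z of tall_cone in the frame of thread_rack between 0.01 and 0.035 m) or (x of squat_cone in the frame of thread_rack between -0.025 and 0.025 m and y of squat_cone in the frame of thread_rack between -0.055 and -0.005 m and z of squat_cone in the frame of thread_rack between 0.01 and 0.035 m) or (x of flanged_spool in the frame of thread_rack between -0.025 and 0.025 m and y of flanged_spool in the frame of thread_rack between -0.055 and -0.005 m and z of flanged_spool in the frame of thread_rack between 0.01 and 0.035 m) or (x of straight_tube in the frame of thread_rack between -0.025 and 0.025 m and y of straight_tube in the frame of thread_rack between -0.055 and -0.005 m and z of straight_tube in the frame of thread_rack between 0.01 and 0.035 m))) or (((x of tall_cone in the frame of thread_stand between -0.012 and 0.012 m and y of tall_cone in the frame of thread_stand between -0.102 and -0.078 m and z of tall_cone in the frame of thread_stand between 0.01 and 0.022 m) or (x of squat_cone in the frame of thread_stand between -0.012 and 0.012 m and y of squat_cone in the frame of thread_stand between -0.102 and -0.078 m and z of squat_cone in the frame of thread_stand between 0.01 and 0.022 m) or (x of flanged_spool in the frame of thread_stand between -0.012 and 0.012 m and y of flanged_spool in the frame of thread_stand between -0.102 and -0.078 m and z of flanged_spool in the frame of thread_stand between 0.01 and 0.022 m) or (x of straight_tube in the frame of thread_stand between -0.012 and 0.012 m and y of straight_tube in the frame of thread_stand between -0.102 and -0.078 m and z of straight_tube in the frame of thread_stand between 0.01 and 0.022 m)) and ((x of tall_cone in the frame of thread_rack between -0.025 and 0.025 m and y of tall_cone in the frame of thread_rack between -0.115 and -0.065 m and z of tall_cone in the frame of thread_rack between 0.01 and 0.035 m) or (x of squat_cone in the frame of thread_rack between -0.025 and 0.025 m and y of squat_cone in the frame of thread_rack between -0.115 and -0.065 m and z of squat_cone in the frame of thread_rack between 0.01 and 0.035 m) or (x of flanged_spool in the frame of thread_rack between -0.025 and 0.025 m and y of flanged_spool in the frame of thread_rack between -0.115 and -0.065 m and z of flanged_spool in the frame of thread_rack between 0.01 and 0.035 m) or (x of straight_tube in the frame of thread_rack between -0.025 and 0.025 m and y of straight_tube in the frame of thread_rack between -0.115 and -0.065 m and z of straight_tube in the frame of thread_rack between 0.01 and 0.035 m)))).
It fails at once if the timer, the scissors or the tape measure is pushed more than 30 mm from its place (distance of any of wash_timer, fabric_scissors, tape_measure from where it was at the start of the episode above 0.03 m).
It fails at once if a package is put down on the worktop or topples (height (world z) of any of tall_cone, squat_cone, flanged_spool, straight_tube below 0.008 m or angle between any of tall_cone, squat_cone, flanged_spool, straight_tube's own z axis and vertical above 0.9 rad).
It also fails if it takes over 96 s, if anything falls off the work surface, if the arm or the gripper's body presses on something with over 40 N, if the wrist force passes 120 N, or if a joint passes its speed limit or range.

### The arm

A 6-joint arm with a two-finger parallel gripper is mounted at the origin on a cart in front of the work surface, level with it; the furniture and walls round the work are solid. World frame = base frame: x ahead of the robot, y to its left, z up, the work surface at z = 0. Lengths are in mm, angles in degrees, forces in N, time in s.
With the tool pointing down it reaches from about 400 to 925 mm from the base axis. Payload 3.4 kg.
Tool frame: the origin (TCP) lies midway between the tips of the shut fingers; the grasp point (between the pads) lies 19 mm behind it; z points along the fingers, y is the line along which they close (so a half turn about z gives the same grasp; the last joint's range is limited). The gripper opens to 85 mm and grips with 20 to 120 N. Pads are 22 mm wide; open, the fingers measure 114 mm over their backs; the gripper's body (76 mm by 85 mm) begins 54 mm behind the grasp point. The pads swing forward as they close: fully open they stand 13 mm farther back than shut.
Start: joints at [61.507, 17.578, 86.31, -0, 76.112, -4.211], TCP at [236.479, 524.127, 194.205] pointing down, gripper open.
Joint ranges: [-179.03, 179.03], [-60, 130.46], [8.19, 133.38], [-81.62, 261.62], [5.75, 156.47], [-153.77, 153.77]. Speed limits (degrees/s): [147.25, 147.25, 180, 180, 180, 180].

### API

Orientations are given as a 3x3 rotation matrix whose columns are the frame's x, y, z axes.
In Python, from plant import arm gives the robot as it stands.
- The arm moves only by the shell command python3 -m crank 'ROWS'. ROWS is JSON, a list of rows, each a list of 7 numbers: the shift along the tool's x, y, z in mm, then the turn, a rotation vector about the tool's x, y, z in rad, then the closure, from 0 (fully open) to 1 (shut). A call has exactly 10 rows; each row shifts and turns the commanded pose from where the row before left it, along the tool's axes as they then stand; what a row does not reach is not made up. A row lasts 1/8 s, in which the tool goes at most 62.5 mm and 10.7 degrees, less where a joint would pass 70% of its speed; a pose out of reach is approached as far as the arm can. A call is refused whole if a number of a shift passes 62.5 or a number of a turn 0.188, either way. A call with a gripper value outside its range is refused whole. The fingers move at their own pace and stop on an object; the grip force is fixed at half the most. Time passes only in rows, so rows that do not move let the fingers close, or fill a call up. It gives the time, the measured TCP pose, the force, the opening and the grip force at its end, in the units of the state.
- arm.get_obs(): the state, without advancing time (a new reading comes with each control period).
- arm.snapshot(name): name is "scene" or "top"; returns a dict with "color" (480x640x3 uint8, red, green, blue), "intrinsics" (3x3 intrinsics, pixels), "cam_to_world" (4x4, takes a point from camera to world coordinates). Camera axes: x right, y down, z forward; pixel columns grow to the right and rows downward; lengths in mm; the calibration is good to about 2 mm. A picture is of the moment at which its call begins. There is no depth.
- arm.finish_job(): hands the job in; it is judged then, once.
Trained networks look in a picture, given as the dict that the camera call returned (one of the last four; its "shot" number tells which), for a name from the list of things; names that differ only in an ending like _2 or _b are one class to them, and where a whole thing is asked for, a point or a joint stands for the part that bears it (a point fixed in the world has none). Each returns a list of dicts, best first, with "score" (0 to 1); they miss things now and then, are a little off and sometimes report something else, mostly with a low value. They report only what shows in the picture. A call takes as long as a camera call.
- arm.outline_of(target, picture): "mask" (480x640 bool, what is visible of it) and "location" ([column, row] as shares, 0 to 1, of the picture: columns of its width, rows of its height, amid what is visible of it).
- arm.place_of(target, picture): "location" ([column, row] as shares, 0 to 1, of the picture: columns of its width, rows of its height: a listed point, or the origin of a listed thing).
The state is a dict: "clock": time; "q": joint angles; "joint_vel": joint speeds; "tau": joint torques, N m; "tool_pos": TCP position; "tcp_rot": TCP orientation; "force": force on the tool from outside, world axes, zero at the start; "moment": the same for the moment, N m; "grip_width": opening from 0.0 (shut) to 1.0 (fully open); "finger_force": force on a finger pad.
Only numpy, scipy, OpenCV 4.12 (cv2) and the standard library are available. Lean on these libraries where they do the work, as an engineer would, in place of code of your own. Each camera call takes 0.05 s, during which the arm holds its last target. There are 200 camera calls.

## Working session

There is one attempt and no reset: what is moved stays moved. The work goes in short steps, Python scripts to look and compute and a shell command to move; the robot and the scene stay as the last step left them, time stands still between calls to the robot, and variables do not carry over. Pictures are saved under pics/ and viewed, at most 14 in all, crops included, and the job is handed in when it is done.

```bash
mkdir -p pics
cat > h.py <<'E'
import numpy as np,cv2
from plant import arm
def ray(s,uv):
    K=np.array(s['intrinsics']);T=np.array(s['cam_to_world'])
    d=T[:3,:3]@np.linalg.inv(K)@np.array([uv[0],uv[1],1.]);return T[:3,3],d
def atz(s,uv,z):
    o,d=ray(s,uv);return o+d*(z-o[2])/d[2]
def proj(s,p):
    K=np.array(s['intrinsics']);T=np.linalg.inv(np.array(s['cam_to_world']))
    c=T[:3,:3]@np.array(p,float)+T[:3,3];c=K@c;return c[:2]/c[2]
def save(s,n): cv2.imwrite('pics/'+n,s['color'][:,:,::-1])
def px(l): return np.array(l)*[640,480]
E
python3 - <<'E'
from h import *
np.set_printoptions(precision=1,suppress=True)
o=arm.get_obs();print(o)
Z={'thread_rack':0,'thread_stand':0,'tall_cone':20,'squat_cone':20,'flanged_spool':20,'straight_tube':20,'wash_timer':0,'fabric_scissors':0,'tape_measure':0}
for c in('top','scene'):
    s=arm.snapshot(c);save(s,c+'0.png');print(c,np.array(s['cam_to_world']))
    for n,z in Z.items():
        for r in arm.place_of(n,s)[:2]:
            p=px(r['location']);print(n,round(r['score'],2),p,atz(s,p,z))
E
```

```text
{'clock': 0.0, 'q': array([61.5, 17.6, 86.4, -0. , 76.1, -4.2]), 'joint_vel': array([-0.1, -0.1,  0. , -0. , -0. , -0. ]), 'tau': array([  0. , -45.8, -25.2,  -0. ,   0. ,   0. ]), 'tool_pos': array([236.1, 523.4, 193.3]), 'tcp_rot': array([[-0.9,  0.4, -0. ],
       [ 0.4,  0.9, -0. ],
       [ 0. , -0. , -1. ]]), 'force': array([0.1, 0.5, 0.4]), 'moment': array([ 0.,  0., -0.]), 'finger_force': 0.0, 'grip_width': 0.9957681959749309}
top [[  -0.    -1.     0.2  361.2]
 [  -1.     0.     0.  -186.8]
 [  -0.    -0.2   -1.  1118.7]
 [   0.     0.     0.     1. ]]
thread_rack 0.56 [242.6 283.1] [493.6 -12.9   0. ]
thread_stand 0.86 [391.6 280.7] [ 492.6 -333.5    0. ]
tall_cone 0.59 [282.5 281.6] [ 492.8 -100.4   20. ]
squat_cone 0.61 [199.3 272.6] [515.4  76.2  20. ]
squat_cone 0.3 [385.2 192.2] [ 684.6 -325.6   20. ]
flanged_spool 0.86 [229.8 275.8] [507.3  11.3  20. ]
straight_tube 0.8 [254.5 277.6] [502.5 -41.2  20. ]
wash_timer 0.7 [312.3 200.4] [ 674.9 -165.7    0. ]
fabric_scissors 0.87 [384.5 189.9] [ 695.8 -326.8    0. ]
tape_measure 0.93 [221.  207.2] [663.3  36.9   0. ]
scene [[ -0.8  -0.5   0.4 230.2]
 [ -0.6   0.6  -0.5 243.5]
 [ -0.   -0.6  -0.8 708.5]
 [  0.    0.    0.    1. ]]
thread_rack 0.75 [284.9 339.5] [504.6  -9.    0. ]
thread_rack 0.2 [247.4 369.7] [517.2  68.9   0. ]
thread_stand 0.85 [397.3 228.6] [ 487.2 -335.1   -0. ]
tall_cone 0.91 [322.8 299.8] [ 494.7 -100.1   20. ]
squat_cone 0.88 [244.6 370.8] [511.3  77.9  20. ]
flanged_spool 0.77 [275.  339.8] [509.3   8.5  20. ]
straight_tube 0.94 [300.8 321.5] [497.7 -43.6  20. ]
straight_tube 0.55 [271.6 232. ] [ 668.3 -161.2   20. ]
wash_timer 0.84 [272.4 236.4] [ 672.1 -165.3    0. ]
fabric_scissors 0.78 [314.1 190.3] [ 687.5 -318.     0. ]
tape_measure 0.78 [195.  312.5] [663.2  48.3   0. ]
tape_measure 0.2 [320.8 298.7] [ 506.7 -109.6    0. ]
```

View pics/top0.png

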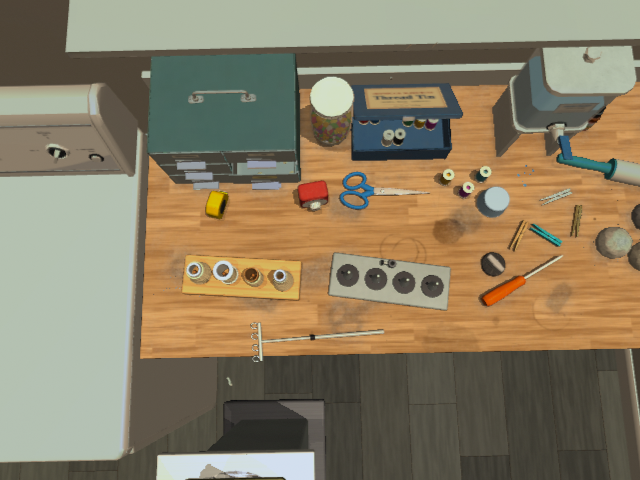

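View pics/scene0.png

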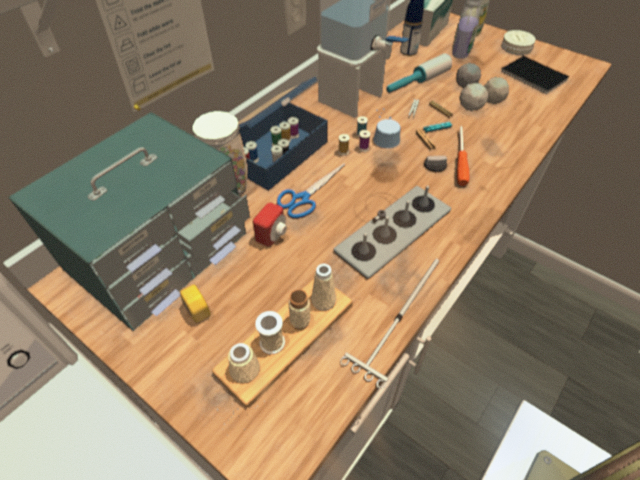

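The row from the left is squat cone (195,270), flanged spool (225,272), tube (253,275), tall cone (281,277), with the stand to the right. I'll move right to left so nothing is carried over another package. First I'll refine the poses by fitting silhouettes.

```bash
cat > fit.py <<'E'
from h import *
from scipy.optimize import minimize
def ring(r,z): a=np.linspace(0,2*np.pi,24,endpoint=False);return np.c_[r*np.cos(a),r*np.sin(a),0*a+z]
PK={'tall_cone':np.r_[ring(22,0),ring(12.5,90)],'squat_cone':np.r_[ring(24,0),ring(17,58)],
'flanged_spool':np.r_[ring(20.5,0),ring(20.5,66)],'straight_tube':np.r_[ring(17,6),ring(17,62),ring(14,78)]}
def box(a,b,h): return np.array([[x*a/2,y*b/2,z] for x in(-1,1) for y in(-1,1) for z in(0,h)],float)
BX={'thread_rack':box(84,250,20),'thread_stand':box(94,254,12)}
def tf(P,p,z0):
    c,s=np.cos(p[2]),np.sin(p[2]);return np.c_[c*P[:,0]-s*P[:,1]+p[0],s*P[:,0]+c*P[:,1]+p[1],P[:,2]+z0]
def sil(s,W,up=4):
    q=np.array([proj(s,w) for w in W])*up+up/2
    m=np.zeros((480*up,640*up),np.uint8);cv2.fillConvexPoly(m,cv2.convexHull(q.astype(np.float32)).astype(np.int32),1);return m
def fit(P,p0,z0,obs,yaw,up=4):
    M=[(s,cv2.resize(m.astype(np.float32),None,fx=up,fy=up,interpolation=cv2.INTER_LINEAR)>.5) for s,m in obs]
    def cost(v):
        p=np.r_[v,0] if not yaw else [v[0],v[1],v[2]/200]
        return sum(1-(g:=sil(s,tf(P,p,z0))>0).__and__(m).sum()/(g|m).sum() for s,m in M)
    v0=list(p0[:2])+([p0[2]*200] if yaw else [])
    n=len(v0);S=np.vstack([v0]+[np.array(v0)+8*np.eye(n)[i] for i in range(n)])
    r=minimize(cost,v0,method='Nelder-Mead',options=dict(initial_simplex=S,xatol=.2,fatol=1e-4))
    x=r.x.copy(); 
    if yaw:x[2]/=200
    return x,r.fun/len(M)
E
cat > meas.py <<'E'
from fit import *
np.set_printoptions(precision=3,suppress=True)
G={'thread_rack':(500,-12,-.1),'thread_stand':(490,-334,-.1),'tall_cone':(494,-100),'squat_cone':(513,77),'flanged_spool':(508,10),'straight_tube':(500,-42)}
S=[arm.snapshot(c) for c in('top','scene')]
for n,g in G.items():
    ob=[]
    for s in S:
        r=arm.outline_of(n,s)
        r=[k for k in r if np.hypot(*(px(k['location'])-proj(s,[g[0],g[1],20])))<40]
        if r: 
            m=r[0]['mask'].astype(np.uint8)
            if n in BX: h=cv2.convexHull(np.argwhere(m)[:,::-1].astype(np.int32))if 0 else None
            ob.append((s,m))
    P,z,y=(BX[n],0,True) if n in BX else (PK[n],20,False)
    for o in [[k] for k in ob]+[ob]:
        print(n,len(o),*fit(P,g,z,o,y))
E
python3 meas.py
```

```text
thread_rack 1 [505.091 -13.386  -0.081] 0.35128576460918237
thread_rack 1 [505.948 -12.948  -0.072] 0.4565321397004566
thread_rack 2 [505.461 -12.283  -0.077] 0.4045919350625559
thread_stand 1 [ 491.934 -325.981   -0.148] 0.03029241814043071
thread_stand 1 [ 490.352 -327.608   -0.157] 0.048166536016026495
thread_stand 2 [ 491.798 -326.775   -0.15 ] 0.0422668676503688
tall_cone 1 [ 495.072 -100.218] 0.208960270498732
tall_cone 1 [ 494.521 -101.369] 0.06100725167986165
tall_cone 2 [ 494.536 -100.754] 0.13510622510926223
squat_cone 1 [514.033  75.998] 0.1107425363613167
squat_cone 1 [515.179  75.315] 0.0998071359691417
squat_cone 2 [514.089  76.031] 0.10642590527728707
flanged_spool 1 [510.226  14.8  ] 0.10606060606060608
flanged_spool 1 [509.025  16.929] 0.0940294899685763
flanged_spool 2 [510.276  15.219] 0.11085786823273397
straight_tube 1 [500.155 -43.768] 0.2132398432666529
straight_tube 1 [498.346 -42.099] 0.04394024127187024
straight_tube 2 [499.248 -42.78 ] 0.142199514292003
```

```bash
cat > ov.py <<'E'
from fit import *
out=[]
for c in('top','scene'):
    s=arm.snapshot(c);k=4;W,H=(150,75) if c=='top' else (150,112)
    cen=proj(s,[491.8,-326.8,20]);x0,y0=int(cen[0]-W/2),int(cen[1]-H/2)
    im=cv2.resize(s['color'][y0:y0+H,x0:x0+W,::-1],None,fx=k,fy=k,interpolation=cv2.INTER_CUBIC)
    d=lambda P,col:cv2.polylines(im,[((np.array([proj(s,p) for p in P])-[x0,y0]+.5)*k).astype(np.int32)],True,col,1)
    p=(491.8,-326.8,-.15)
    for y in(90,30,-30,-90):
        d(tf(ring(24,15)+[0,y,0],p,0),(0,255,0));d(tf(np.array([[0,y,15.],[0,y,63]]),p,0),(0,0,255))
    d(tf(np.array([[-47,-127,12.],[47,-127,12],[47,127,12],[-47,127,12]]),p,0),(255,255,0))
    out.append(im)
cv2.imwrite('pics/ov.png',np.vstack(out)[:600*2])
im=np.vstack(out);print(im.shape);cv2.imwrite('pics/ov.png',cv2.resize(im,None,fx=.79,fy=.79))
E
python3 ov.py
```

```text
(748, 600, 3)
```

View pics/ov.png

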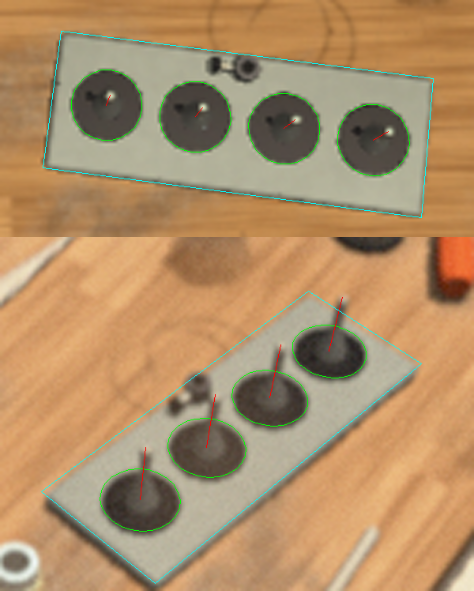

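The overlay matches the discs, pins and base edges to about 2 mm. The pins come out at (505,-238), (496,-297), (487,-356.5) and (478,-416). Next I approach the tall cone.

```bash
python3 -m crank '[[-15,-14,0,0,0,0,0],[-31,-29,0,0,0,0,0],[-31,-29,0,0,0,0,0],[-31,-29,0,0,0,0,0],[-31,-29,0,0,0,0,0],[-31,-29,0,0,0,0,0],[-31,-29,0,0,0,0,0],[-31,-29,0,0,0,0,0],[-31,-29,0,0,0,0,0],[-31,-29,0,0,0,0,0]]'; python3 -m crank '[[-31,-29,0,0,0,0,0],[-31,-29,0,0,0,0,0],[-31,-29,0,0,0,0,0],[-31,-29,0,0,0,0,0],[-31,-29,0,0,0,0,0],[-31,-29,0,0,0,0,0],[-12,-14,0,0,0,0,0],[0,0,0,0,0,0.179,0],[0,0,0,0,0,0.179,0],[0,0,0,0,0,0.179,0]]'; python3 -m crank '[[0,0,0,0,0,0.179,0],[0,0,0,0,0,0.179,0],[0,0,0,0,0,0.179,0],[0,0,0,0,0,0.179,0],[0,0,0,0,0,0,0],[0,0,0,0,0,0,0],[0,0,0,0,0,0,0],[0,0,0,0,0,0,0],[0,0,0,0,0,0,0],[0,0,0,0,0,0,0]]'
cat > to.py <<'E'
import sys
from h import *
np.set_printoptions(precision=1,suppress=True)
o=arm.get_obs();R=o['tcp_rot'];p=o['tool_pos'];print('t',o['clock'],'pos',p,'yaw_y',np.degrees(np.arctan2(R[1,1],R[0,1])),'tilt',R[2],'q',o['q'],'w',o['grip_width'],'f',o['force'])
for a in sys.argv[1:]:
    t=np.array(list(map(float,a.split(','))));print(a,R.T@(t-p));p=t
E
python3 to.py 494.5,-101,130 494.5,-101,59
```

```text
clock: 3.05
tool_pos: [391.0, 150.1, 194.3]
tcp_rot: [[-0.911, 0.412, 0.0], [0.412, 0.911, -0.0], [-0.0, -0.0, -1.0]]
force: [1.4, 0.7, 0.3]
grip_width: 0.999
finger_force: 0.0
clock: 4.3
tool_pos: [493.1, -99.9, 194.1]
tcp_rot: [[-0.568, 0.823, -0.001], [0.823, 0.568, 0.001], [0.001, -0.001, -1.0]]
force: [0.5, -0.1, 1.0]
grip_width: 1.002
finger_force: 0.0
clock: 5.55
tool_pos: [494.6, -100.2, 194.2]
tcp_rot: [[0.106, 0.994, -0.0], [0.994, -0.106, 0.0], [0.0, -0.0, -1.0]]
force: [0.1, 0.5, -0.5]
grip_width: 1.001
finger_force: 0.0
t 5.55 pos [ 494.6 -100.2  194.2] yaw_y -6.0617992592659915 tilt [ 0. -0. -1.] q [-16.3  12.   94.4   0.   73.6 -10.2] w 1.0006830602275225 f [ 0.1  0.5 -0.5]
494.5,-101,130 [-0.8  0.  64.2]
494.5,-101,59 [-0.  0. 71.]
```

```bash
python3 -m crank '[[-0.5,0,25,0,0,0,0],[0,0,25,0,0,0,0],[0,0,25,0,0,0,0],[0,0,20,0,0,0,0],[0,0,15,0,0,0,0],[0,0,12,0,0,0,0],[0,0,8,0,0,0,0],[0,0,5,0,0,0,0],[0,0,0,0,0,0,0],[0,0,0,0,0,0,0]]';
python3 -m crank '[[0,0,0,0,0,0,0.3],[0,0,0,0,0,0,0.5],[0,0,0,0,0,0,0.6],[0,0,0,0,0,0,0.8],[0,0,0,0,0,0,1],[0,0,0,0,0,0,1],[0,0,0,0,0,0,1],[0,0,0,0,0,0,1],[0,0,0,0,0,0,1],[0,0,0,0,0,0,1]]'
python3 - <<'E'
from h import *
s=arm.snapshot('scene')
c=proj(s,[494,-100,60]);x,y=int(c[0]-80),int(c[1]-70)
cv2.imwrite('pics/g1.png',cv2.resize(s['color'][y:y+130,x:x+160,::-1],None,fx=4,fy=4,interpolation=cv2.INTER_CUBIC))
E
```

```text
clock: 6.8
tool_pos: [494.9, -100.9, 59.6]
tcp_rot: [[0.106, 0.994, 0.001], [0.994, -0.106, -0.0], [-0.0, 0.001, -1.0]]
force: [0.8, 0.3, -1.1]
grip_width: 1.0
finger_force: 0.0
clock: 8.05
tool_pos: [494.9, -100.9, 59.6]
tcp_rot: [[0.106, 0.994, 0.001], [0.994, -0.106, -0.0], [-0.0, 0.001, -1.0]]
force: [-0.2, -0.6, 4.6]
grip_width: 0.284
finger_force: 58.8
```

View pics/g1.png

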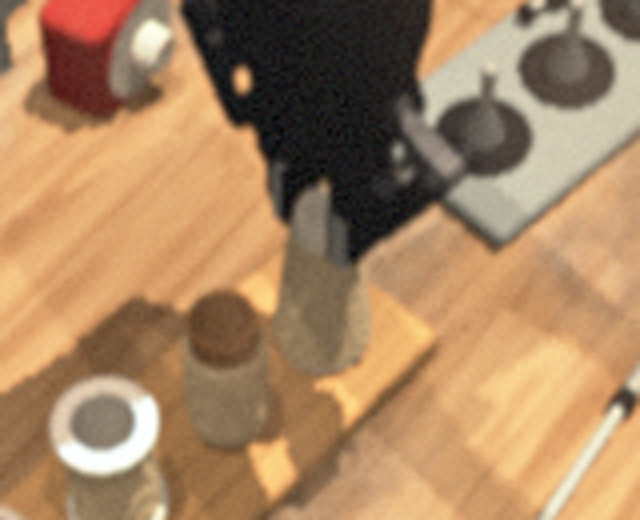

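The fingers hold the tall cone's upper part at about (310,230) in the crop, with the tube and spool undisturbed. Next I lift it and check.

```bash
python3 -m crank '[[0,0,-3,0,0,0,1],[0,0,-6,0,0,0,1],[0,0,-10,0,0,0,1],[0,0,-14,0,0,0,1],[0,0,-14,0,0,0,1],[0,0,-14,0,0,0,1],[0,0,-10,0,0,0,1],[-3,0,-5,0,0,0,1],[-8,0.5,0,0,0,0,1],[-15,1,0,0,0,0,1]]';
python3 -m crank '[[-25,1.5,0,0,0,0,1],[-32,2,0,0,0,0,1],[-35,2,0,0,0,0,1],[-35,2,0,0,0,0,1],[-35,2,0,0,0,0,1],[-35,2,0,0,0,0,1],[-32,2,0,0,0,0,1],[-25,1,0,0,0,0,1],[-18,1,0,0,0,0,1],[-10,0,0,0,0,0,1]]'
cat > crop.py <<'E'
import sys
from h import *
n,*P=sys.argv[1:]
out=[]
for c in('top','scene'):
    s=arm.snapshot(c)
    q=proj(s,list(map(float,P[0].split(','))));x,y=max(0,int(q[0]-65)),max(0,int(q[1]-48))
    out.append(cv2.resize(s['color'][y:y+96,x:x+130,::-1],None,fx=3,fy=3,interpolation=cv2.INTER_CUBIC))
cv2.imwrite('pics/'+n,np.hstack(out))
E
python3 crop.py c1.png 480,-410,60; python3 to.py 478.4,-415.8,134.6 478.4,-415.8,56
```

```text
clock: 9.35
tool_pos: [492.8, -127.2, 134.8]
tcp_rot: [[0.105, 0.994, -0.001], [0.994, -0.105, 0.0], [0.0, -0.001, -1.0]]
force: [-0.4, 0.9, -0.9]
grip_width: 0.279
finger_force: 58.6
clock: 10.6
tool_pos: [478.6, -409.7, 134.9]
tcp_rot: [[0.106, 0.994, -0.0], [0.994, -0.106, 0.001], [0.001, -0.0, -1.0]]
force: [0.1, 0.6, -1.1]
grip_width: 0.282
finger_force: 58.6
t 10.7 pos [ 478.7 -409.5  135.1] yaw_y -6.107790281077652 tilt [ 0. -0. -1.] q [-44.4  24.6  84.1  -0.   71.3 -38.3] w 0.278010490948715 f [0.6 0.3 0.2]
478.4,-415.8,134.6 [-6.3  0.4  0.5]
478.4,-415.8,56 [-0.   0.  78.6]
```

View pics/c1.png

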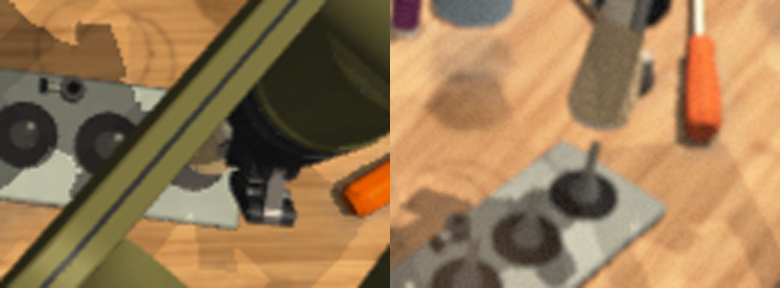

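The tall cone is held upright over the rightmost pin, with its foot at (600,112) in the right crop and the pin tip at (595,145). Next I lower it.

```bash
python3 -m crank '[[-6,0.4,5,0,0,0,1],[0,0,12,0,0,0,1],[0,0,13,0,0,0,1],[0,0,12,0,0,0,1],[0,0,10,0,0,0,1],[0,0,9,0,0,0,1],[0,0,7,0,0,0,1],[0,0,5,0,0,0,1],[0,0,4,0,0,0,1],[0,0,2,0,0,0,1]]'; python3 crop.py c2.png 478,-416,40
```

```text
clock: 11.95
tool_pos: [478.6, -414.9, 56.1]
tcp_rot: [[0.106, 0.994, 0.0], [0.994, -0.106, -0.0], [-0.0, 0.0, -1.0]]
force: [-0.2, -0.1, -0.3]
grip_width: 0.274
finger_force: 58.6
```

View pics/c2.png

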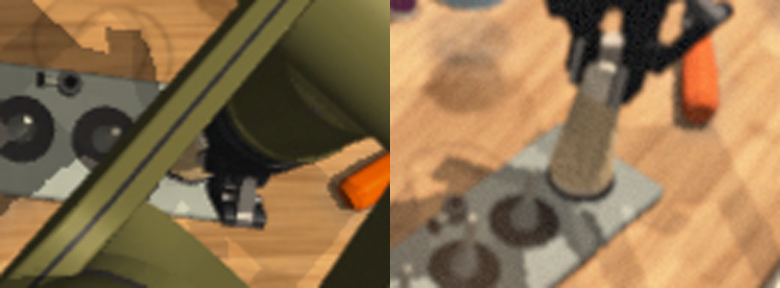

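The foot is on the disc at (582,185). I'll settle it, release, and retreat toward the tube.

```bash
python3 -m crank '[[0,0,1,0,0,0,1],[0,0,0,0,0,0,0.9],[0,0,0,0,0,0,0.5],[0,0,0,0,0,0,0.2],[0,0,0,0,0,0,0],[0,0,0,0,0,0,0],[0,0,-8,0,0,0,0],[0,0,-16,0,0,0,0],[0,0,-22,0,0,0,0],[0,0,-22,0,0,0,0]]'; python3 -m crank '[[0,0,-12,0,0,0,0],[12,0,-5,0,0,0,0],[28,-1.5,0,0,0,0,0],[40,-2,0,0,0,0,0],[40,-2,0,0,0,0,0],[45,-2,0,0,0,0,0],[45,-2,0,0,0,0,0],[45,-2,0,0,0,0,0],[45,-2,0,0,0,0,0],[35,-2,0,0,0,0,0]]'
python3 - <<'E'
from fit import *
np.set_printoptions(precision=2,suppress=True)
for c in('top','scene'):
    s=arm.snapshot(c)
    for n,g,z in(('tall_cone',(478,-416),15),('straight_tube',(499,-43),20)):
        r=[k for k in arm.outline_of(n,s) if np.hypot(*(px(k['location'])-proj(s,[*g,60])))<30]
        if r: print(c,n,r[0]['score'],*fit(PK[n],g,z,[(s,r[0]['mask'])],False))
E
python3 to.py 499,-42.8,128 499,-42.8,45
```

```text
clock: 13.3
tool_pos: [478.9, -415.1, 125.2]
tcp_rot: [[0.106, 0.994, 0.001], [0.994, -0.106, -0.001], [-0.001, 0.001, -1.0]]
force: [1.4, -0.1, 0.7]
grip_width: 1.001
finger_force: 0.0
clock: 14.55
tool_pos: [496.3, -76.2, 139.2]
tcp_rot: [[0.104, 0.995, -0.003], [0.995, -0.104, 0.002], [0.001, -0.003, -1.0]]
force: [-0.4, -0.4, -0.6]
grip_width: 0.999
finger_force: 0.0
scene tall_cone 0.88 [ 478.09 -415.4 ] 0.056961042992394795
scene straight_tube 0.89 [499.2  -42.54] 0.038008608787460374
t 14.85 pos [497.9 -79.8 139.8] yaw_y -6.042351202802319 tilt [-0. -0. -1.] q [-13.9  14.9  99.   -0.   66.1  -7.8] w 0.9968069806149207 f [-0.1 -0.6 -0.3]
499,-42.8,128 [36.9 -2.8 11.8]
499,-42.8,45 [ 0.   0.1 83. ]
```

The tall cone is on its pin. Next is the tube.

```bash
python3 -m crank '[[15,-1,0,0,0,0,0],[15,-1.2,0,0,0,0,0],[7,-0.6,8,0,0,0,0],[0,0,20,0,0,0,0],[0,0,20,0,0,0,0],[0,0,17,0,0,0,0],[0,0,13,0,0,0,0],[0,0,10,0,0,0,0],[0,0,6,0,0,0,0],[0,0,2,0,0,0,0]]';
python3 -m crank '[[0,0,0,0,0,0,0.3],[0,0,0,0,0,0,0.5],[0,0,0,0,0,0,0.6],[0,0,0,0,0,0,0.8],[0,0,0,0,0,0,1],[0,0,0,0,0,0,1],[0,0,0,0,0,0,1],[0,0,0,0,0,0,1],[0,0,0,0,0,0,1],[0,0,0,0,0,0,1]]'; python3 to.py 487.3,-356.5,120 487.3,-356.5,39
```

```text
clock: 16.1
tool_pos: [499.8, -43.0, 44.0]
tcp_rot: [[0.106, 0.994, -0.0], [0.994, -0.106, 0.0], [0.0, -0.0, -1.0]]
force: [-0.2, 0.5, 0.6]
grip_width: 1.0
finger_force: 0.0
clock: 17.35
tool_pos: [500.3, -43.1, 44.9]
tcp_rot: [[0.106, 0.994, 0.001], [0.994, -0.106, -0.0], [-0.0, 0.001, -1.0]]
force: [-0.2, 0.7, 5.5]
grip_width: 0.306
finger_force: 59.2
t 17.35 pos [500.3 -43.1  44.9] yaw_y -6.075313137671207 tilt [-0.  0. -1.] q [ -9.7  21.4 106.2  -0.   52.3  -3.7] w 0.3060879491746666 f [-0.2  0.7  5.5]
487.3,-356.5,120 [-313.1   20.4  -75. ]
487.3,-356.5,39 [ 0.  -0.1 81. ]
```

```bash
python3 -m crank '[[0,0,-3,0,0,0,1],[0,0,-6,0,0,0,1],[0,0,-10,0,0,0,1],[0,0,-14,0,0,0,1],[0,0,-14,0,0,0,1],[0,0,-14,0,0,0,1],[0,0,-10,0,0,0,1],[-3,0,-5,0,0,0,1],[-8,0.5,0,0,0,0,1],[-15,1,0,0,0,0,1]]';
python3 -m crank '[[-25,1.5,0,0,0,0,1],[-32,2,0,0,0,0,1],[-35,2,0,0,0,0,1],[-35,2.5,0,0,0,0,1],[-35,2.5,0,0,0,0,1],[-35,2.5,0,0,0,0,1],[-32,2,0,0,0,0,1],[-26,2,0,0,0,0,1],[-20,1,0,0,0,0,1],[-10,0.5,0,0,0,0,1]]'
python3 crop.py c3.png 487,-356,60; python3 to.py 487.3,-356.5,120 487.3,-356.5,40.5
```

```text
clock: 18.6
tool_pos: [498.0, -69.5, 119.8]
tcp_rot: [[0.105, 0.994, -0.001], [0.994, -0.105, 0.0], [-0.0, -0.001, -1.0]]
force: [-1.1, -0.7, -0.5]
grip_width: 0.307
finger_force: 59.2
clock: 19.85
tool_pos: [486.5, -355.4, 119.9]
tcp_rot: [[0.107, 0.994, -0.0], [0.994, -0.107, 0.0], [0.0, -0.0, -1.0]]
force: [-0.2, 0.5, 0.6]
grip_width: 0.307
finger_force: 59.3
t 19.95 pos [ 486.7 -355.   120.1] yaw_y -6.118112202260576 tilt [ 0. -0. -1.] q [-40.1  23.3  88.7   0.   68.  -34. ] w 0.309551816281378 f [ 0.1  0.2 -0.1]
487.3,-356.5,120 [-1.4  0.8  0.1]
487.3,-356.5,40.5 [-0.   0.  79.5]
```

View pics/c3.png

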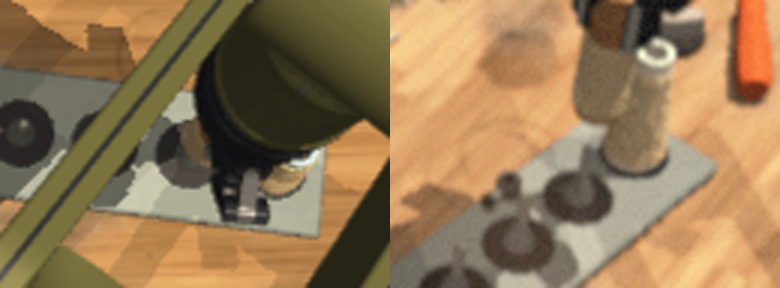

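The tube hangs upright at (605,90), right over pin 3 at (585,160), and the tall cone stands well on its pin. Next I lower the tube, release, and go to the spool.

```bash
python3 -m crank '[[-1.4,0.8,5,0,0,0,1],[0,0,12,0,0,0,1],[0,0,13,0,0,0,1],[0,0,12,0,0,0,1],[0,0,10,0,0,0,1],[0,0,9,0,0,0,1],[0,0,7,0,0,0,1],[0,0,5,0,0,0,1],[0,0,4,0,0,0,1],[0,0,2.3,0,0,0,1]]'; python3 to.py 487.3,-356.5,40
```

```text
clock: 21.2
tool_pos: [487.4, -355.8, 40.8]
tcp_rot: [[0.106, 0.994, 0.0], [0.994, -0.106, -0.0], [-0.0, 0.0, -1.0]]
force: [0.6, 0.5, -1.1]
grip_width: 0.306
finger_force: 59.3
t 21.2 pos [ 487.4 -355.8   40.8] yaw_y -6.076822786191265 tilt [-0.  0. -1.] q [-40.1  28.2  93.6   0.   58.1 -34.1] w 0.3062931576255759 f [ 0.6  0.5 -1.1]
487.3,-356.5,40 [-0.7 -0.   0.8]
```

```bash
python3 -m crank '[[0,0,0.8,0,0,0,1],[0,0,0,0,0,0,0.9],[0,0,0,0,0,0,0.5],[0,0,0,0,0,0,0.2],[0,0,0,0,0,0,0],[0,0,0,0,0,0,0],[0,0,-8,0,0,0,0],[0,0,-16,0,0,0,0],[0,0,-22,0,0,0,0],[0,0,-22,0,0,0,0]]'; python3 -m crank '[[0,0,-15,0,0,0,0],[12,0,-12,0,0,0,0],[28,-1.5,0,0,0,0,0],[42,-2,0,0,0,0,0],[45,-2,0,0,0,0,0],[45,-2,0,0,0,0,0],[45,-2,0,0,0,0,0],[45,-2,0,0,0,0,0],[45,-2,0,0,0,0,0],[35,-2,0,0,0,0,0]]'
python3 - <<'E'
from fit import *
np.set_printoptions(precision=2,suppress=True)
for c in('top','scene'):
    s=arm.snapshot(c)
    for n,g,z in(('straight_tube',(487,-356),15),('flanged_spool',(510,15),20)):
        r=[k for k in arm.outline_of(n,s) if np.hypot(*(px(k['location'])-proj(s,[*g,60])))<30]
        if r: print(c,n,r[0]['score'],*fit(PK[n],g,z,[(s,r[0]['mask'])],False))
E
python3 to.py 509.8,15.3,130 509.8,15.3,41
```

```text
clock: 22.45
tool_pos: [487.7, -356.1, 110.0]
tcp_rot: [[0.106, 0.994, 0.001], [0.994, -0.106, -0.001], [-0.001, 0.001, -1.0]]
force: [-0.1, 0.1, 0.2]
grip_width: 0.999
finger_force: 0.0
clock: 23.7
tool_pos: [507.2, -11.6, 135.2]
tcp_rot: [[0.105, 0.995, -0.001], [0.995, -0.105, 0.001], [0.0, -0.001, -1.0]]
force: [0.3, -0.4, -0.5]
grip_width: 1.004
finger_force: 0.0
top straight_tube 0.49 [ 487.44 -356.23] 0.15081439774783834
top flanged_spool 0.62 [499.01 -10.1 ] 0.6891854323046984
scene straight_tube 0.62 [ 485.7  -354.11] 0.09635495989440557
scene flanged_spool 0.64 [510.32  15.19] 0.12415184302218962
t 24.0 pos [507.8 -14.4 135.1] yaw_y -6.069135132060879 tilt [-0. -0. -1.] q [-6.4 15.5 99.  -0.  65.6 -0.3] w 1.0040390408419995 f [-0.   0.2 -0.1]
509.8,15.3,130 [29.7 -1.2  5.1]
509.8,15.3,41 [ 0.  0. 89.]
```

```bash
python3 -m crank '[[14,-0.6,0,0,0,0,0],[12,-0.6,0,0,0,0,0],[3.7,0,8,0,0,0,0],[0,0,20,0,0,0,0],[0,0,20,0,0,0,0],[0,0,17,0,0,0,0],[0,0,13,0,0,0,0],[0,0,9,0,0,0,0],[0,0,5,0,0,0,0],[0,0,1.5,0,0,0,0]]';
python3 -m crank '[[0,0,0,0,0,0,0.3],[0,0,0,0,0,0,0.5],[0,0,0,0,0,0,0.6],[0,0,0,0,0,0,0.8],[0,0,0,0,0,0,1],[0,0,0,0,0,0,1],[0,0,0,0,0,0,1],[0,0,0,0,0,0,1],[0,0,0,0,0,0,1],[0,0,0,0,0,0,1]]'; python3 to.py 496.3,-297.1,117 496.3,-297.1,37
```

```text
clock: 25.25
tool_pos: [510.2, 15.5, 41.5]
tcp_rot: [[0.106, 0.994, 0.0], [0.994, -0.106, -0.0], [-0.0, 0.0, -1.0]]
force: [-0.0, -0.4, -0.5]
grip_width: 1.004
finger_force: 0.0
clock: 26.5
tool_pos: [510.7, 15.5, 42.6]
tcp_rot: [[0.106, 0.994, 0.002], [0.994, -0.106, -0.0], [0.0, 0.002, -1.0]]
force: [-0.6, -0.3, 6.3]
grip_width: 0.427
finger_force: 59.3
t 26.5 pos [510.7  15.5  42.6] yaw_y -6.071932366400497 tilt [ 0.  0. -1.] q [ -3.   22.2 105.2  -0.   52.5   3.1] w 0.42746294911469307 f [-0.6 -0.3  6.3]
496.3,-297.1,117 [-312.4   18.9  -74.4]
496.3,-297.1,37 [-0.  -0.1 80. ]
```

```bash
python3 crop.py c4.png 510,15,60
```

```text
(no output)
```

View pics/c4.png

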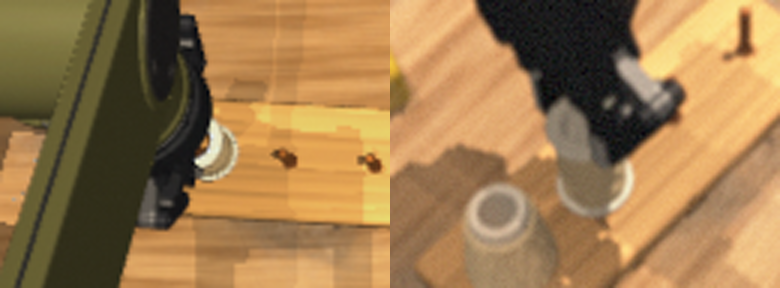

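The fingers may be bearing on the upper flange, because the opening (0.43) is wider than the thread should give. I'll regrip 9 mm lower.

```bash
python3 -m crank '[[0,0,0,0,0,0,0.5],[0,0,0,0,0,0,0],[0,0,0,0,0,0,0],[0,-0.7,5,0,0,0,0],[0,0,4,0,0,0,0],[0,0,1,0,0,0,0],[0,0,0,0,0,0,0.5],[0,0,0,0,0,0,0.8],[0,0,0,0,0,0,1],[0,0,0,0,0,0,1]]'; python3 -m crank '[[0,0,0,0,0,0,1],[0,0,0,0,0,0,1],[0,0,0,0,0,0,1],[0,0,0,0,0,0,1],[0,0,-4,0,0,0,1],[0,0,-6,0,0,0,1],[0,0,-10,0,0,0,1],[0,0,-12,0,0,0,1],[0,0,-12,0,0,0,1],[0,0,-11,0,0,0,1]]'; python3 crop.py c5.png 510,15,80;python3 to.py 496.3,-297.1,107
```

```text
clock: 27.85
tool_pos: [509.8, 15.6, 32.3]
tcp_rot: [[0.106, 0.994, 0.001], [0.994, -0.106, -0.0], [0.0, 0.001, -1.0]]
force: [-1.0, 0.5, 4.6]
grip_width: 0.435
finger_force: 59.4
clock: 29.1
tool_pos: [509.7, 15.6, 87.7]
tcp_rot: [[0.106, 0.994, 0.001], [0.994, -0.106, -0.0], [0.0, 0.001, -1.0]]
force: [0.4, -0.3, -0.7]
grip_width: 0.435
finger_force: 60.0
t 29.2 pos [510.7  15.6  88.3] yaw_y -6.074181524560052 tilt [ 0.  0. -1.] q [ -3.   18.7 102.3   0.   58.8   3.1] w 0.43929253021323844 f [ 1.1 -0.3 -1.1]
496.3,-297.1,107 [-312.4   18.8  -18.7]
```

View pics/c5.png

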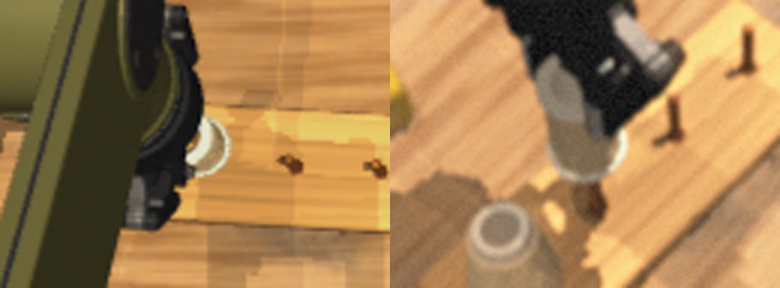

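The spool is lifted upright, foot at (585,170), clear of the pin. I carry on to pin 2.

```bash
python3 -m crank '[[0,0,-8,0,0,0,1],[-3,0,-8,0,0,0,1],[-9,0.5,-4,0,0,0,1],[-18,1,0,0,0,0,1],[-26,1.5,0,0,0,0,1],[-33,2,0,0,0,0,1],[-36,2,0,0,0,0,1],[-36,2,0,0,0,0,1],[-36,2,0,0,0,0,1],[-36,2.2,0,0,0,0,1]]'; python3 -m crank '[[-30,2,0,0,0,0,1],[-23,2,0,0,0,0,1],[-15,1,0,0,0,0,1],[-8,0.5,0,0,0,0,1],[-3,0,0,0,0,0,1],[0,0,0,0,0,0,1],[0,0,8,0,0,0,1],[0,0,12,0,0,0,1],[0,0,6,0,0,0,1],[0,0,0,0,0,0,1]]';  python3 crop.py c6.png 496,-297,50; python3 to.py 496.3,-297.1,28
```

```text
clock: 30.45
tool_pos: [496.9, -219.8, 106.2]
tcp_rot: [[0.107, 0.994, -0.001], [0.994, -0.107, 0.0], [-0.0, -0.001, -1.0]]
force: [1.1, 0.7, -1.0]
grip_width: 0.433
finger_force: 60.1
clock: 31.7
tool_pos: [494.4, -296.0, 79.5]
tcp_rot: [[0.106, 0.994, -0.002], [0.994, -0.106, 0.001], [0.001, -0.002, -1.0]]
force: [1.0, 0.1, 0.1]
grip_width: 0.435
finger_force: 60.1
t 31.8 pos [ 495.  -296.6   80.5] yaw_y -6.068725905974308 tilt [ 0. -0. -1.] q [-35.1  23.9  94.6  -0.   61.5 -29.1] w 0.4345186731559483 f [ 0.   0.  -0.8]
496.3,-297.1,28 [-0.4  1.3 52.5]
```

View pics/c6.png

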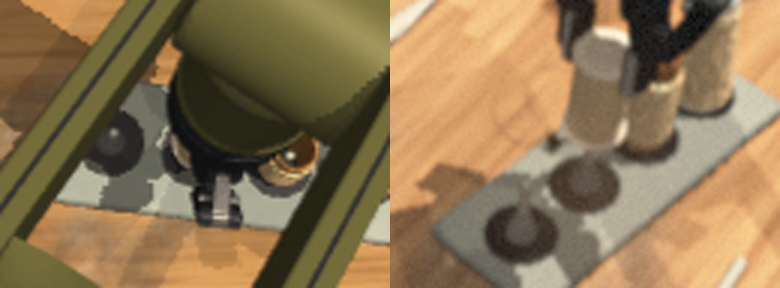

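The spool is upright over pin 2 (foot about (598,130), pin base (585,185)), and the tube stands properly on its disc. Next I lower it.

```bash
python3 -m crank '[[-0.4,1.2,5,0,0,0,1],[0,0,9,0,0,0,1],[0,0,9,0,0,0,1],[0,0,8,0,0,0,1],[0,0,7,0,0,0,1],[0,0,6,0,0,0,1],[0,0,4,0,0,0,1],[0,0,3,0,0,0,1],[0,0,1,0,0,0,1],[0,0,0,0,0,0,1]]'; python3 to.py 496.3,-297.1,27.5
```

```text
clock: 33.05
tool_pos: [496.2, -297.2, 28.7]
tcp_rot: [[0.106, 0.994, 0.0], [0.994, -0.106, -0.0], [-0.0, 0.0, -1.0]]
force: [-0.6, -0.4, -0.8]
grip_width: 0.437
finger_force: 60.1
t 33.05 pos [ 496.2 -297.2   28.7] yaw_y -6.073411586918355 tilt [-0.  0. -1.] q [-35.1  27.5  97.6  -0.   54.9 -29. ] w 0.4366517106596622 f [-0.6 -0.4 -0.8]
496.3,-297.1,27.5 [0.1 0.1 1.2]
```

```bash
python3 -m crank '[[0,0,1.2,0,0,0,1],[0,0,0,0,0,0,0.9],[0,0,0,0,0,0,0.5],[0,0,0,0,0,0,0.2],[0,0,0,0,0,0,0],[0,0,0,0,0,0,0],[0,0,-8,0,0,0,0],[0,0,-16,0,0,0,0],[0,0,-22,0,0,0,0],[0,0,-22,0,0,0,0]]'; python3 -m crank '[[0,0,-20,0,0,0,0],[12,0,-12,0,0,0,0],[28,-2,0,0,0,0,0],[42,-3,0,0,0,0,0],[45,-3,0,0,0,0,0],[45,-3,0,0,0,0,0],[45,-3,0,0,0,0,0],[45,-3,0,0,0,0,0],[45,-2,0,0,0,0,0],[35,-2,0,0,0,0,0]]'
python3 - <<'E'
from fit import *
np.set_printoptions(precision=2,suppress=True)
for c in('top','scene'):
    s=arm.snapshot(c)
    for n,g,z in(('flanged_spool',(496,-297),15),('squat_cone',(514,76),20)):
        r=[k for k in arm.outline_of(n,s) if np.hypot(*(px(k['location'])-proj(s,[*g,50])))<30]
        if r: print(c,n,r[0]['score'],*fit(PK[n],g,z,[(s,r[0]['mask'])],False))
E
python3 to.py 514.5,75.8,130 514.5,75.8,36
```

```text
clock: 34.3
tool_pos: [496.5, -297.4, 97.3]
tcp_rot: [[0.106, 0.994, 0.001], [0.994, -0.106, -0.001], [-0.001, 0.001, -1.0]]
force: [0.3, -1.3, 0.0]
grip_width: 0.997
finger_force: 0.0
clock: 35.55
tool_pos: [510.8, 47.7, 127.9]
tcp_rot: [[0.105, 0.995, 0.0], [0.995, -0.105, 0.001], [0.001, 0.0, -1.0]]
force: [1.2, -0.2, 0.2]
grip_width: 1.001
finger_force: 0.0
top flanged_spool 0.69 [ 497.99 -298.25] 0.12055596196049745
top squat_cone 0.73 [514.31  72.8 ] 0.3843407294057638
scene flanged_spool 0.78 [ 496.74 -297.22] 0.13951651129720333
scene squat_cone 0.87 [515.04  75.08] 0.0845989558614143
t 35.85 pos [511.1  44.8 127.6] yaw_y -6.071165166737108 tilt [-0. -0. -1.] q [ 0.3 16.3 99.  -0.  64.7  6.4] w 0.9988248158324388 f [ 0.5 -0.9 -0.3]
514.5,75.8,130 [31.1  0.1 -2.5]
514.5,75.8,36 [ 0.  0. 94.]
```

```bash
python3 -m crank '[[14,0,0,0,0,0,0],[13,0,0,0,0,0,0],[4,0,6,0,0,0,0],[0,0,20,0,0,0,0],[0,0,20,0,0,0,0],[0,0,17,0,0,0,0],[0,0,13,0,0,0,0],[0,0,9,0,0,0,0],[0,0,5,0,0,0,0],[0,0,1.5,0,0,0,0]]';
python3 -m crank '[[0,0,0,0,0,0,0.3],[0,0,0,0,0,0,0.5],[0,0,0,0,0,0,0.6],[0,0,0,0,0,0,0.8],[0,0,0,0,0,0,1],[0,0,0,0,0,0,1],[0,0,0,0,0,0,1],[0,0,0,0,0,0,1],[0,0,0,0,0,0,1],[0,0,0,0,0,0,1]]'; python3 -m crank '[[0,0,-2,0,0,0,1],[0,0,-4,0,0,0,1],[0,0,-7,0,0,0,1],[0,0,-10,0,0,0,1],[0,0,-12,0,0,0,1],[0,0,-12,0,0,0,1],[0,0,-10,0,0,0,1],[0,0,-7,0,0,0,1],[0,0,-3,0,0,0,1],[0,0,0,0,0,0,1]]'; python3 crop.py c7.png 514,76,70;python3 to.py 505.2,-237.8,110
```

```text
clock: 37.1
tool_pos: [514.8, 76.0, 35.8]
tcp_rot: [[0.106, 0.994, 0.0], [0.994, -0.106, -0.0], [-0.0, 0.0, -1.0]]
force: [0.1, -0.4, -0.0]
grip_width: 1.0
finger_force: 0.0
clock: 38.35
tool_pos: [515.3, 76.1, 36.8]
tcp_rot: [[0.106, 0.994, 0.001], [0.994, -0.106, 0.0], [0.0, 0.001, -1.0]]
force: [-1.6, -0.7, 4.9]
grip_width: 0.349
finger_force: 58.8
clock: 39.6
tool_pos: [514.7, 76.0, 103.0]
tcp_rot: [[0.106, 0.994, 0.0], [0.994, -0.106, 0.0], [0.0, 0.0, -1.0]]
force: [0.9, 0.0, -0.6]
grip_width: 0.351
finger_force: 58.9
t 39.7 pos [514.4  76.  102.6] yaw_y -6.075717219551323 tilt [-0. -0. -1.] q [  3.7  18.4 100.   -0.   61.6   9.8] w 0.35005194205982315 f [-0.5 -0.7 -0.3]
505.2,-237.8,110 [-313.    24.1   -7.4]
```

View pics/c7.png

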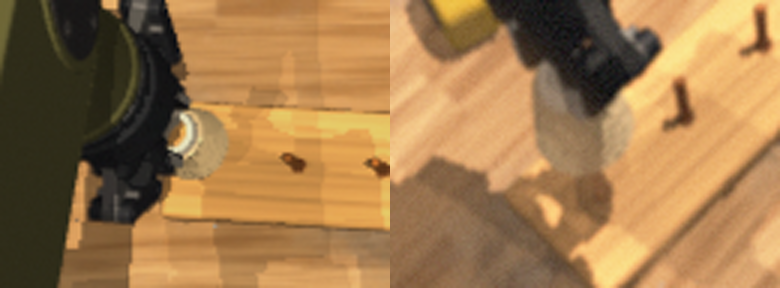

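The squat cone is lifted, foot at (585,165), clear of the pin. I carry it to pin 1.

```bash
python3 -m crank '[[-4,0.5,-4,0,0,0,1],[-9,0.5,-4,0,0,0,1],[-17,1,0,0,0,0,1],[-25,2,0,0,0,0,1],[-33,2.5,0,0,0,0,1],[-36,3,0,0,0,0,1],[-36,3,0,0,0,0,1],[-36,3,0,0,0,0,1],[-36,3,0,0,0,0,1],[-30,2.5,0,0,0,0,1]]'; python3 -m crank '[[-23,1.5,0,0,0,0,1],[-15,1,0,0,0,0,1],[-9,0.5,0,0,0,0,1],[-4,0,0,0,0,0,1],[0,0,0,0,0,0,1],[0,0,8,0,0,0,1],[0,0,10,0,0,0,1],[0,0,6,0,0,0,1],[0,0,0,0,0,0,1],[0,0,0,0,0,0,1]]';  python3 crop.py c8.png 505,-238,50; python3 to.py 505.2,-237.8,32.5
```

```text
clock: 40.95
tool_pos: [507.2, -189.3, 110.9]
tcp_rot: [[0.107, 0.994, -0.0], [0.994, -0.107, -0.0], [-0.0, 0.0, -1.0]]
force: [-0.3, 1.1, -0.6]
grip_width: 0.352
finger_force: 58.9
clock: 42.2
tool_pos: [505.6, -237.8, 86.9]
tcp_rot: [[0.106, 0.994, 0.0], [0.994, -0.106, -0.0], [-0.0, 0.0, -1.0]]
force: [0.3, -0.6, -0.5]
grip_width: 0.35
finger_force: 58.9
t 42.3 pos [ 505.8 -237.9   87.2] yaw_y -6.071185608118319 tilt [-0.  0. -1.] q [-29.5  22.2  96.5   0.   61.3 -23.5] w 0.35098664435062793 f [-0.1 -0.3 -1.2]
505.2,-237.8,32.5 [ 0.1 -0.6 54.7]
```

View pics/c8.png

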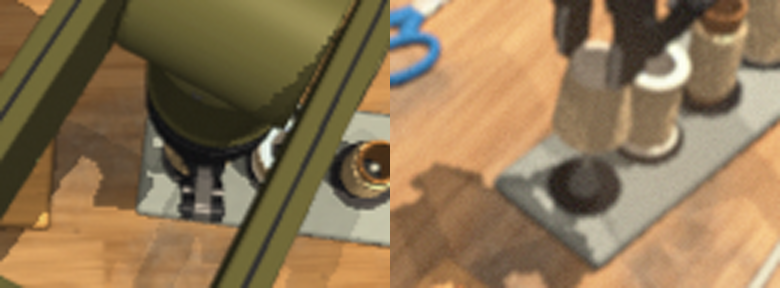

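The squat cone is over pin 1, with its disc at (585,188), and the spool is seated. Next I lower it.

```bash
python3 -m crank '[[0,-0.6,5,0,0,0,1],[0,0,9,0,0,0,1],[0,0,10,0,0,0,1],[0,0,9,0,0,0,1],[0,0,7,0,0,0,1],[0,0,6,0,0,0,1],[0,0,4,0,0,0,1],[0,0,3,0,0,0,1],[0,0,1,0,0,0,1],[0,0,0,0,0,0,1]]'; python3 to.py 505.2,-237.8,31.8
```

```text
clock: 43.55
tool_pos: [505.0, -237.7, 33.0]
tcp_rot: [[0.106, 0.994, 0.0], [0.994, -0.106, -0.0], [-0.0, 0.0, -1.0]]
force: [0.1, -0.9, -0.6]
grip_width: 0.348
finger_force: 58.9
t 43.55 pos [ 505.  -237.7   33. ] yaw_y -6.070628245802015 tilt [-0.  0. -1.] q [-29.5  25.9  99.9  -0.   54.2 -23.5] w 0.34811898103324496 f [ 0.1 -0.9 -0.6]
505.2,-237.8,31.8 [-0.   0.2  1.2]
```

```bash
python3 -m crank '[[0,0,1.2,0,0,0,1],[0,0,0,0,0,0,0.9],[0,0,0,0,0,0,0.5],[0,0,0,0,0,0,0.2],[0,0,0,0,0,0,0],[0,0,0,0,0,0,0],[0,0,-8,0,0,0,0],[0,0,-16,0,0,0,0],[0,0,-22,0,0,0,0],[0,0,-22,0,0,0,0]]'; python3 -m crank '[[0,0,-22,0,0,0,0],[12,0,-20,0,0,0,0],[28,0,-10,0,0,0,0],[42,0,0,0,0,0,0],[45,0,0,0,0,0,0],[45,0,0,0,0,0,0],[30,0,0,0,0,0,0],[10,0,0,0,0,0,0],[0,0,0,0,0,0,0],[0,0,0,0,0,0,0]]'
python3 - <<'E'
from fit import *
np.set_printoptions(precision=2,suppress=True)
G={'squat_cone':(505.2,-237.8),'flanged_spool':(496.3,-297.1),'straight_tube':(487.3,-356.5),'tall_cone':(478.4,-415.8)}
for c in('top','scene'):
    s=arm.snapshot(c)
    for n,g in G.items():
        r=[k for k in arm.outline_of(n,s) if np.hypot(*(px(k['location'])-proj(s,[*g,50])))<30]
        if r:
            x,f=fit(PK[n],g,15,[(s,r[0]['mask'])],False); print(c,n,x-g,f)
    for n in('wash_timer','fabric_scissors','tape_measure'):
        r=arm.place_of(n,s)
        if r:print(c,n,atz(s,px(r[0]['location']),0))
E
python3 crop.py c9.png 490,-327,50; python3 to.py
```

```text
clock: 44.8
tool_pos: [505.2, -237.9, 101.6]
tcp_rot: [[0.106, 0.994, 0.001], [0.994, -0.106, -0.001], [-0.0, 0.001, -1.0]]
force: [0.5, -0.7, 0.5]
grip_width: 1.002
finger_force: 0.0
clock: 46.05
tool_pos: [527.4, -28.0, 152.0]
tcp_rot: [[0.107, 0.994, 0.0], [0.994, -0.107, -0.001], [-0.001, 0.0, -1.0]]
force: [0.6, -0.4, -1.0]
grip_width: 1.002
finger_force: 0.0
top squat_cone [ 0.9  -0.43] 0.27534474920442487
top flanged_spool [ 0.46 -1.05] 0.23961613435297646
top straight_tube [ 0.41 -0.51] 0.07685080796692978
top tall_cone [ 2.55 -0.38] 0.14936194895591648
top wash_timer [ 678.97 -164.21    0.  ]
top fabric_scissors [ 694.29 -321.33    0.  ]
scene squat_cone [-0.87 -1.33] 0.12821778106752202
scene flanged_spool [ 2.21 -1.21] 0.18930693069306925
scene straight_tube [-2.02  3.08] 0.14271316266881673
scene tall_cone [ 0.88 -2.28] 0.15571658615136874
scene wash_timer [ 677.86 -170.63    0.  ]
scene fabric_scissors [ 693.13 -321.51    0.  ]
scene tape_measure [669.55  42.07   0.  ]
t 46.95 pos [527.3 -26.8 151.7] yaw_y -6.064661651507196 tilt [-0.  0. -1.] q [-7.5 16.  95.4 -0.  68.6 -1.4] w 0.9986772881154993 f [ 0.1 -0.9  0.2]
```

View pics/c9.png

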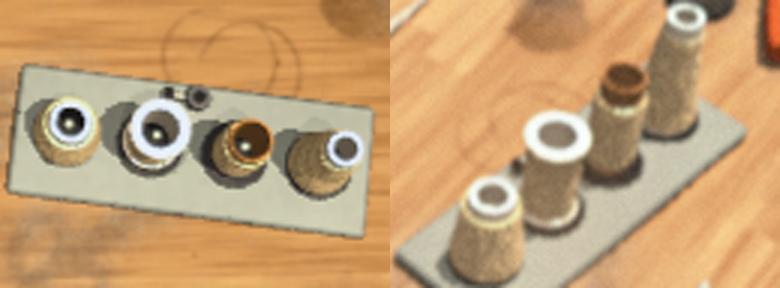

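All four stand upright and seated on the discs in order: squat cone, spool, tube, tall cone. The robot is clear, so I'm handing in.

```bash
python3 -c "
from plant import arm
print(arm.finish_job())"
```

```text
the job is handed in; nothing more can be done
None
```

I moved all four packages onto the stand in rack order (squat cone, flanged spool, straight tube, tall cone from the left) and handed the job in at about 47 s. The last pictures showed each one upright and within about 4 mm of its pin. The bystanders had not visibly moved. The hand-in call did not return a verdict.

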